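# Latch the lid of the bottle box

## Task

The lid is on the box of packed bottles; close its four flip latches so that the seal is drawn down evenly: first the latch on the long side facing you, then the one opposite it on the far side, then the one on the left end, and last the one on the right end. Using only the fingertips or the outside of the fingers, gently push each latch down and in until it lies flat against the side of the box. Do not pinch or lift anything, leave the box where it stands, and do not disturb the things round it.

Things in the scene. Friction and masses are not known exactly. Their poses are not given: they have to be found in the camera images.
- clip_box: Loose storage box, lid on, about 2 kg, packed with bottles; it stays put under 10 N sideways but slides or tips if shoved. Grey body 176 mm (its x) by 236 mm (its y), white-framed lid 186 by 246 mm with flat clear panel, lid top 92 mm above the worktop. Origin: centre of its underside; z up, -x towards the side facing the robot, +y towards the left end; turned at most 0.5 rad from square.
- latch_front (a joint): Flip latch on the long side facing the robot (box -x). rad: 0 = hanging straight down, shut flat on the side; grows as it swings outward and up, 1.57 = plate level; stop at 1.75; starts at 0.9 to 1.4. Level hinge line 86 mm above the worktop at box x = -0.097, latch centred at y = 0. Stiff hinge without spring: stays where left, moves with about 1.2 N square to it at its end.
- latch_back (a joint): The same kind of latch on the opposite long side, away from the robot; hinge at box x = +0.097, y = 0, 86 mm above the worktop. Same joint values and stiffness.
- latch_left (a joint): The same kind of latch on the left end; hinge at box y = +0.127, x = 0, 86 mm above the worktop. Same joint values and stiffness.
- latch_right (a joint): The same kind of latch on the right end; hinge at box y = -0.127, x = 0, 86 mm above the worktop. Same joint values and stiffness.
- latch_front_lip (a point): Middle of the rounded outer edge of the front latch's flared tab, its free end; moves with it. All latches are alike: white plate 60 mm wide along the side, 3 mm thick, its lower third flared outward; shut, this edge hangs 41 mm below the hinge line and 12.5 mm farther out (plate face 5.5 mm, hinge barrel 3.4 mm out).
- latch_back_lip (a point): The same point on the back latch.
- latch_left_lip (a point): The same point on the left latch.
- latch_right_lip (a point): The same point on the right latch.
- tint_bottle: Bystander: slim round bottle with a dark cap, 48 mm across, 196 mm tall, standing off the box's far left corner. Origin: centre of its underside.
- cup: Bystander: light grey cup, 66 mm across, 89 mm tall, standing off the box's far right corner. Origin: centre of its underside.
- tape_roll: Bystander: roll of masking tape lying flat, 100 mm across, 25 mm high, off the box's near right corner. Origin: centre of its underside.
- pen: Bystander: marker pen lying flat, 135 mm long, 16 mm thick, off the box's near left corner. Origin: under its middle.

How it is judged (in metres and radians):
On the way, in this order (a step that is already met when the one before it is completed fails the run):
1. the latch facing the robot is shut (value of joint latch_front below 0.15 rad), for 0.2 s.
2. then the latch on the far side is shut (value of joint latch_back below 0.15 rad), for 0.2 s.
3. then the latch on the left end is shut (value of joint latch_left below 0.15 rad), for 0.2 s.
4. then the latch on the right end is shut (value of joint latch_right below 0.15 rad), for 0.2 s.
At the end, for the whole second after the job is handed in: All four latches within 0.15 rad of hanging flat against the sides, the box level, at rest and within 30 mm of where it stood, the bottle, cup and tape within 20 mm and the pen within 30 mm of where they were (value of joint each of latch_front, latch_back, latch_left, latch_right below 0.15 rad and distance of each of clip_box, pen from where it was at the start of the episode below 0.03 m and angle between clip_box's own z axis and vertical below 0.03 rad and linear speed of clip_box below 0.01 m/s and distance of each of tint_bottle, cup, tape_roll from where it was at the start of the episode below 0.02 m); the robot touches nothing.
It fails at once if the box is lifted or tipped (height (world z) of clip_box above 0.01 m or angle between clip_box's own z axis and vertical above 0.12 rad).
It fails at once if the box is shoved away from its place (distance of clip_box from where it was at the start of the episode above 0.04 m).
It fails at once if a latch or the box is pressed hard (over 30 N) (contact force between the fingers and clip_box above 30 N).
It fails at once if a thing standing round the box is lifted, knocked over or pushed away (distance of any of tint_bottle, cup, tape_roll from where it was at the start of the episode above 0.03 m or angle between any of tint_bottle, cup's own z axis and vertical above 0.3 rad or distance of pen from where it was at the start of the episode above 0.04 m).
It also fails if it takes over 72 s, if anything falls off the work surface, if the arm or the gripper's body presses on something with over 40 N, if the wrist force passes 120 N, or if a joint passes its speed limit or range.

## Robot

A 6-joint arm with a two-finger parallel gripper is mounted at the origin on a cart in front of the work surface, level with it; the furniture and walls round the work are solid. World frame = base frame: x ahead of the robot, y to its left, z up, the work surface at z = 0. Lengths are in mm, angles in rad, forces in N, time in s.
With the tool pointing down it reaches from about 325 to 775 mm from the base axis. Payload 9.3 kg.
Tool frame: the origin (TCP) lies on the centre line of the jaws, within the pads' length; the fingertips stand 17 mm ahead of it and the grasp point (between the pads) lies 2 mm behind it; x points along the fingers, y is the direction in which the jaws open and shut, and the axes are right-handed (so a half turn about x gives the same grasp; the last joint's range is limited). The gripper opens to 85 mm and grips with 20 to 120 N. Pads are 22 mm wide; open, the fingers measure 114 mm over their backs; the gripper's body (76 mm by 85 mm) begins 54 mm behind the grasp point. The pads swing forward as they close: fully open they stand 13 mm farther back than shut.
Start: joints at [1.193, 0.259, 0.021, 1.334, 0, 1.418], TCP at [122.603, 536.158, 248.279] pointing down, gripper open.
Joint ranges: [-3.04, 3.04], [-0.91, 1.82], [-1.04, 1.36], [-1.92, 1.95], [-1.52, 1.45], [-3.14, 3.14]. Speed limits (rad/s): [2.22, 2.22, 2.79, 3.14, 3.14, 3.14].

## Interface

Orientations are given as a unit quaternion [w, x, y, z].
In Python, from rig import r gives the robot as it stands.
- The arm moves only by the tool play_rows, never from a script. Its arguments are lists of equal length, an entry for each row: "linear": the shift along the tool's x, y, z in cm, a list of three; "roll": the turn about the tool's x in degrees; "gripper": the gripper's target within -1 to 1 (fully open at 1, half-way at 0, shut at -1). In form: {"linear": [[x, y, z], ...], "roll": [roll, ...], "gripper": [gripper, ...]}. A call has 1 to 12 rows; each row is the pose to reach, as a shift and turn from the pose commanded when the call began, along the tool's axes at that moment; what a row does not reach only later rows make up. A row lasts 1/8 s, in which the tool goes at most 62.5 mm and 10.7 degrees, less where a joint would pass 70% of its speed; a pose out of reach is approached as far as the arm can. A call with a gripper value outside its range is refused whole. The fingers move at their own pace and stop on an object; "squeeze" is the grip in N (left out, the last holds). Time passes only in rows, so rows that repeat a pose let the fingers close. It gives the time, the measured TCP pose, the force and the opening at its end, in the units of the state.
- r.read_state(): the state, without advancing time (a new reading comes with each control period).
- r.read_camera(name): name is "side" or "top" or "wrist"; returns the picture (480x640x3 uint8, blue, green, red); there is no depth.
- r.camera_model(name): a dict with "fovy" (degrees; the focal length in pixels is half the picture's height over the tangent of half this angle, whatever the lens; pixels are square), "cx", "cy" (the principal point, pixels), "xyz" and "rotation" of the camera in the world. Camera axes: x right, y up, looking along -z (the intrinsics and any distortion apply to the point x, -y, -z); pixel columns grow to the right and rows downward; lengths in mm; the calibration is good to about 2 mm. A picture is of the moment at which its call begins: read the wrist's pose just before it. camera_model takes no time and is no camera call; for the wrist camera it gives the pose at the moment of the call.
- r.finish_job(): hands the job in, once; it reports no verdict.
The state is a dict: "time": time; "joint_positions": joint angles; "qvel": joint speeds; "joint_torque": joint torques, N m; "eef_pos": TCP position; "ee_rot": TCP orientation; "wrist_force": force on the tool from outside, world axes, zero at the start; "ft_torque": the same for the moment, N m; "width": finger opening in mm.
Only numpy, scipy, OpenCV 4.12 (cv2) and the standard library are available. Lean on these libraries where they do the work, as an engineer would, in place of code of your own. Each camera call takes 0.05 s, during which the arm holds its last target. There are 200 camera calls.

## Working session

There is one attempt and no reset: what is moved stays moved. The work goes in short steps, Python scripts to look and compute and a tool call to move; the robot and the scene stay as the last step left them, time stands still between calls to the robot, and variables do not carry over. Pictures are saved under pics/ and viewed, about 8 in all and at most 12, crops included, and the job is handed in when it is done.

Besides the shell and the picture viewer there is one more tool, called after "Call:" as name(argument=value, ...), one argument or row to a line, values as JSON. play_rows: Moves the arm, as the interface text tells. Its arguments: {"type":"object","properties":{"linear":{"type":"array"},"roll":{"type":"array"},"gripper":{"type":"array"},"squeeze":{"type":"number"}},"required":["linear","roll","gripper"]}

```bash
mkdir -p pics; ls
python3 - <<'E'
from rig import r
import cv2
s=r.read_state();print({k:s[k] for k in('time','eef_pos','ee_rot','wrist_force','width')})
for n in('top','side','wrist'):
    m=r.camera_model(n);print(n,m)
    cv2.imwrite(f'pics/{n}0.png',r.read_camera(n))
E
```

```text
pics
{'time': 0.0, 'eef_pos': array([122.50242331, 535.93697872, 247.66196732]), 'ee_rot': array([ 0.70250287,  0.07886861,  0.70278588, -0.07975878]), 'wrist_force': array([-0.02058307, -0.09970262,  0.48414319]), 'width': 85.54007876444737}
top {'fovy': 48.508559067822965, 'cx': 323.1084208708775, 'cy': 237.7702359404521, 'xyz': array([ 358.89081098, -102.90378967, 1056.45802125]), 'rotation': array([ 0.74942203,  0.07565541, -0.06822884, -0.65420769])}
side {'fovy': 45.571830934894315, 'cx': 317.1032439020483, 'cy': 243.29574895150213, 'xyz': array([ -60.11837964, -766.26322751,  895.77234016]), 'rotation': array([ 0.85768495,  0.38171687, -0.14459293, -0.31266859])}
wrist {'fovy': 64.13014076116661, 'cx': 325.5087572966813, 'cy': 242.52528389727263, 'xyz': array([ 55.11869631, 550.75799397, 372.55216552]), 'rotation': array([ 0.77448044, -0.10673599, -0.08435771,  0.61779548])}
```

View pics/top0.png

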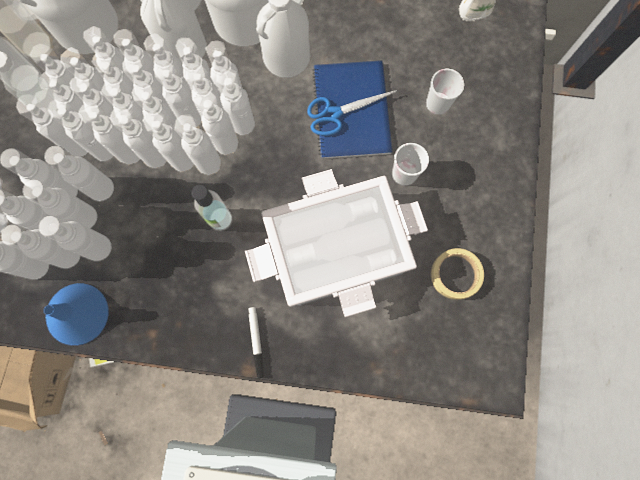

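View pics/side0.png

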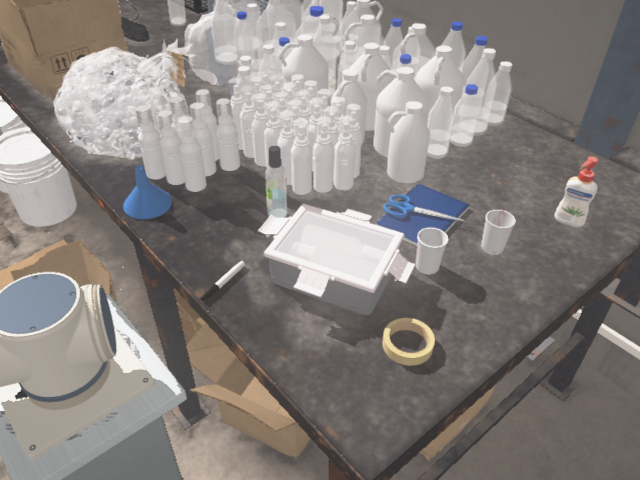

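The top view shows the box at about (340,240), turned slightly, with latches at front (357,300), back (320,183), left (262,262) and right (413,218). The bottle is at (212,207), the cup at (408,165), the tape at (458,274) and the pen at (255,330). I'll enlarge both views next.

Run:
```python
import cv2
a=cv2.imread('pics/top0.png')[160:325,235:440]
cv2.imwrite('pics/topc.png',cv2.resize(a,None,fx=3.6,fy=3.6,interpolation=cv2.INTER_CUBIC))
a=cv2.imread('pics/side0.png')[195:315,250:420]
cv2.imwrite('pics/sidec.png',cv2.resize(a,None,fx=4.5,fy=4.5,interpolation=cv2.INTER_CUBIC))
```

```text
(no output)
```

View pics/topc.png

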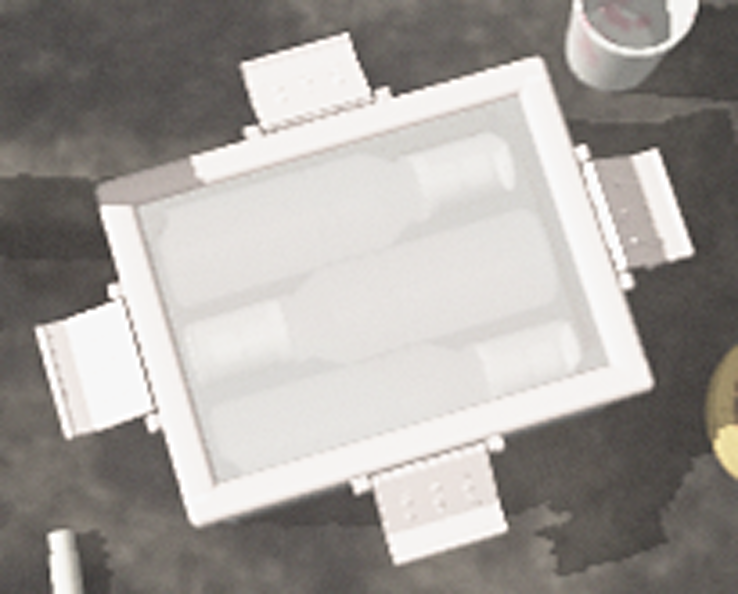

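View pics/sidec.png

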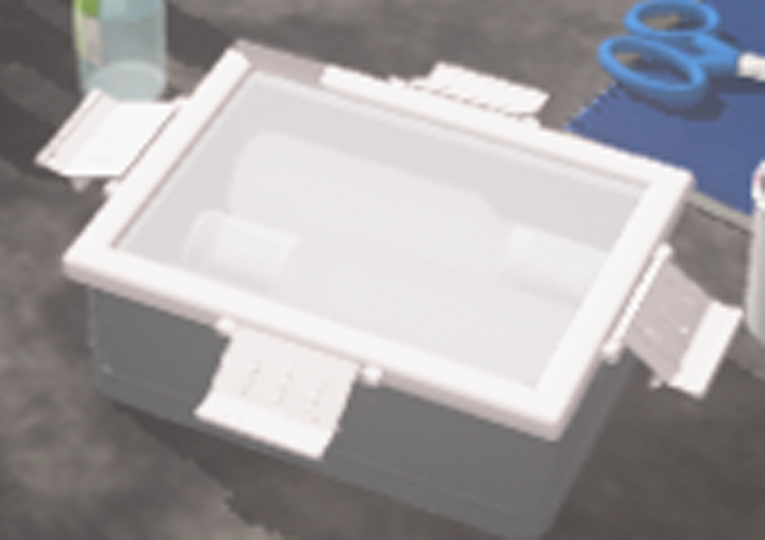

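Both crops are clear. In the top crop the lid corners are (98,190), (545,57), (652,388) and (195,525), and all four latch lips can be seen in both views. I'll triangulate them.

```bash
cat > h.py <<'E'
import numpy as np, json
from scipy.spatial.transform import Rotation as R
def q(w): return R.from_quat([w[1],w[2],w[3],w[0]])
def ray(m,uv):
    f=240/np.tan(np.radians(m['fovy'])/2)
    d=np.array([(uv[0]-m['cx'])/f,-(uv[1]-m['cy'])/f,-1.]); d=q(m['rotation']).apply(d)
    return np.array(m['xyz']),d/np.linalg.norm(d)
def tri(*rays):
    A=sum(np.eye(3)-np.outer(d,d) for o,d in rays);b=sum((np.eye(3)-np.outer(d,d))@o for o,d in rays)
    p=np.linalg.solve(A,b);return p,max(np.linalg.norm((np.eye(3)-np.outer(d,d))@(p-o)) for o,d in rays)
def atz(m,uv,z):
    o,d=ray(m,uv);return o+d*(z-o[2])/d[2]
E
python3 - <<'E'
from h import *
from rig import r
np.set_printoptions(precision=1,suppress=True)
T=r.camera_model('top');S=r.camera_model('side')
t=lambda p:np.array(p)/3.6+[235,160]
s=lambda p:np.array(p)/4.5+[250,195]
C=[((98,190),(240,42)),((545,57),(692,178)),((652,388),(553,437)),((195,525),(65,265))]
P=[]
for a,b in C:
    p,e=tri(ray(T,t(a)),ray(S,s(b)));P.append(p);print('corner',p,e,atz(T,t(a),92))
W=np.array([atz(T,t(a),92)[:2] for a,b in C]);P=np.array(P)
print('edges',[np.linalg.norm(W[i]-W[i-1]) for i in range(4)])
FL,FR,NR,NL=W
ex=(FL-NL+FR-NR);ey=(FL-FR+NL-NR)
th=np.arctan2(ex[1],ex[0]);th2=np.arctan2(-ey[0],ey[1]);c=W.mean(0);th=(th*186+th2*246)/432
print('c',c,P.mean(0),'yaw',th,th2)
Rb=np.array([[np.cos(th),-np.sin(th)],[np.sin(th),np.cos(th)]])
L=dict(front=(((394,563),(507,530)),((197,412),(322,458))),back=(((240,62),(348,33)),((437,63),(548,98))),
left=(((37,327),(70,438)),((97,92),(38,160))),right=(((655,148),(692,257)),((741,312),(697,396))))
for k,(a,b) in L.items():
    p,e=tri(ray(T,t(np.mean(a,0))),ray(S,s(np.mean(b,0))))
    l=Rb.T@(p[:2]-c); h={'front':-l[0]-97,'back':l[0]-97,'left':l[1]-127,'right':-l[1]-127}[k]
    g=np.arctan2(41,12.5)
    print(k,p,e,'box',l,'out,z',h,p[2]-86,'angle',np.arctan2(p[2]-86,h)+g, 'r',np.hypot(h,p[2]-86))
for n,uv,z in [('bottle cap',(200,192),196),('bottle base',(221,222),0),('cup top',(411,157),89),('cup base',(402,182),0),('tape',(458,274),20),('pen a',(252,309),8),('pen b',(257,353),8)]:
    p=atz(T,uv,z);print(n,p,'box',Rb.T@(p[:2]-c))
E
```

```text
corner [590.6  39.8  88.5] 1.010595989628263 [588.9  39.9  92. ]
corner [ 692.4 -181.5   88.8] 0.9787625599023452 [ 692.1 -181.8   92. ]
corner [ 525.8 -256.4   82.1] 0.6131937614481524 [ 524.6 -255.2   92. ]
corner [425.6 -35.2  85.2] 0.3517104883032126 [424.8 -35.4  92. ]
edges [np.float64(180.5788015153768), np.float64(244.54107251941284), np.float64(182.89072364675076), np.float64(241.36667148276481)]
c [ 557.6 -108.2] [ 558.6 -108.3   86.1] yaw 0.42691196877791504 0.43104628187388944
front [ 433.8 -165.3   71.1] 0.996680427119242 box [-136.3   -0.7] out,z 39.30805780964107 -14.859959697098958 angle 0.9134383816011051 r 42.02311043896548
back [686.8 -48.9  69.2] 0.17341877368161826 box [142.1   0.5] out,z 45.14370790232462 -16.791599725050474 angle 0.9187685318164245 r 48.16546672146676
left [487.9  47.6  82.6] 0.36737969134153764 box [  1.  170.7] out,z 43.664571110501385 -3.3722386765332857 angle 1.1977927436211107 r 43.79459742885575
right [ 628.6 -260.    70. ] 0.1369658387239327 box [   1.8 -167.6] out,z 40.628749191210886 -15.989379171156031 angle 0.8999379797531328 r 43.66183123875266
bottle cap [585.5 133.6 196. ] box [125.5 208.5]
bottle base [580.4 133.6   0. ] box [120.8 210.6]
cup top [ 737.1 -224.6   89. ] box [ 115.2 -180.3]
cup base [ 715.  -222.9    0. ] box [  95.8 -169.6]
tape [ 535.8 -349.2   20. ] box [-119.7 -210.4]
pen a [414.6  41.5   8. ] box [-68.2 195.4]
pen b [332.9  18.4   8. ] box [-152.1  208.2]
```

```bash
cat >> h.py <<'E'
C=np.array([557.6,-108.2]);TH=0.427
EX=np.array([np.cos(TH),np.sin(TH),0]);EY=np.array([-np.sin(TH),np.cos(TH),0])
def boxtcp(s):
    d=s['eef_pos'][:2]-C; return np.array([d@EX[:2],d@EY[:2],s['eef_pos'][2]])
def wtool(s,v): # world shift -> tool cm
    return q(s['ee_rot']).inv().apply(v)/10
E
python3 - <<'E'
from h import *
from rig import r
np.set_printoptions(precision=2,suppress=True)
s=r.read_state();M=q(s['ee_rot']).as_matrix();print(M)
m=r.camera_model('wrist');print('cam in tool',M.T@(m['xyz']-s['eef_pos']))
ang=np.degrees(np.arctan2(M[1,1],M[0,1]));print('tool y heading',ang,'box y heading',90+np.degrees(TH))
print('box pos',boxtcp(s),s['joint_positions'])
for n,b in [('front above',(-160,0)),('left',(0,190)),('right',(0,-190)),('back',(160,0))]:
    w=C+b[0]*EX[:2]+b[1]*EY[:2];v=np.append(w,190)-s['eef_pos'];print(n,w,np.hypot(*w),wtool(s,v))
E
```

```text
[[-0.    0.22  0.97]
 [-0.    0.97 -0.22]
 [-1.   -0.   -0.  ]]
cam in tool [-124.81   -0.74  -69.03]
tool y heading 77.12063688036137 box y heading 114.46529785208615
box pos [-129.21  766.52  247.81] [1.19 0.26 0.02 1.33 0.   1.42]
front above [ 411.97 -174.46] 447.38491036975154 [  5.84 -62.8   44.05]
left [478.91  64.74] 483.26906082339354 [  5.81 -37.99  45.25]
right [ 636.29 -281.14] 695.6299410253092 [  5.84 -68.2   68.3 ]
back [703.23 -41.94] 704.4833156104193 [  5.81 -43.39  69.49]
```

Call:
play_rows(
  linear=[
    [0, -6, 5],
    [0, -12, 10],
    [0, -17, 16],
    [0, -22, 22],
    [0, -27, 28],
    [0, -31.3, 35.5],
    [0, -31.3, 35.5],
    [0, -31.3, 35.5],
    [0, -31.3, 35.5],
    [0, -36, 37],
    [0, -42, 39],
    [0, -48, 41],
  ],
  roll=[-5, -10, -15, -20, -25, -30, -37.3, -37.3, -37.3, -37.3, -37.3, -37.3],
  gripper=[-1, -1, -1, -1, -1, -1, -1, -1, -1, -1, -1, -1],
  squeeze=20,
)

```text
time: 1.65
eef_pos: [414.6, -22.2, 248.4]
ee_rot: [0.691, -0.15, 0.691, 0.15]
wrist_force: [2.1, 0.9, 0.6]
width: -0.3
```

Run:
```python
from h import *
from rig import r
np.set_printoptions(precision=2,suppress=True)
s=r.read_state();print(s['time'],boxtcp(s),q(s['ee_rot']).as_matrix()[:,1:],s['wrist_force'],s['width'])
w=C-160*EX[:2];print(wtool(s,np.append(w,150)-s['eef_pos']),s['joint_positions'])
```

```text
1.65 [-94.53 137.45 248.38] [[-0.42  0.91]
 [ 0.91  0.42]
 [ 0.    0.  ]] [2.11 0.94 0.59] -0.2668372933526012
[  9.84 -13.74  -6.57] [-0.26  0.03 -0.26  1.28  0.   -0.68]
```

Call:
play_rows(
  linear=[
    [0, -6, -3],
    [0, -12, -4.4],
    [4, -13.7, -4.4],
    [9, -13.7, -4.4],
    [10.8, -13.7, -4.4],
    [10.8, -13.7, -4.4],
    [10.8, -13.7, -4.4],
  ],
  roll=[0, 0, 0, 0, 0, 0, 0],
  gripper=[-1, -1, -1, -1, -1, -1, -1],
)

```text
time: 2.52
eef_pos: [432.2, -164.2, 141.3]
ee_rot: [0.691, -0.15, 0.691, 0.15]
wrist_force: [0.6, 0.1, -0.3]
width: -0.1
```

```bash
cat > st.py <<'E'
from h import *
from rig import r
import sys,cv2
np.set_printoptions(precision=1,suppress=True)
s=r.read_state();f=s['wrist_force'];print(s['time'],'boxtcp',boxtcp(s),'F box',f@EX,f@EY,f[2])
if len(sys.argv)>2:
    n=sys.argv[2];x,y,w,h,k=map(float,sys.argv[3:8]);x,y,w,h=map(int,(x,y,w,h))
    cv2.imwrite(f'pics/{sys.argv[1]}.png',cv2.resize(r.read_camera(n)[y:y+h,x:x+w],None,fx=k,fy=k,interpolation=cv2.INTER_CUBIC))
E
python3 st.py s1 side 220 150 220 165 3.6
```

```text
2.525 boxtcp [-137.3    0.9  141.3] F box 0.5428222179841365 -0.14149200861940286 -0.27078380318156564
```

View pics/s1.png

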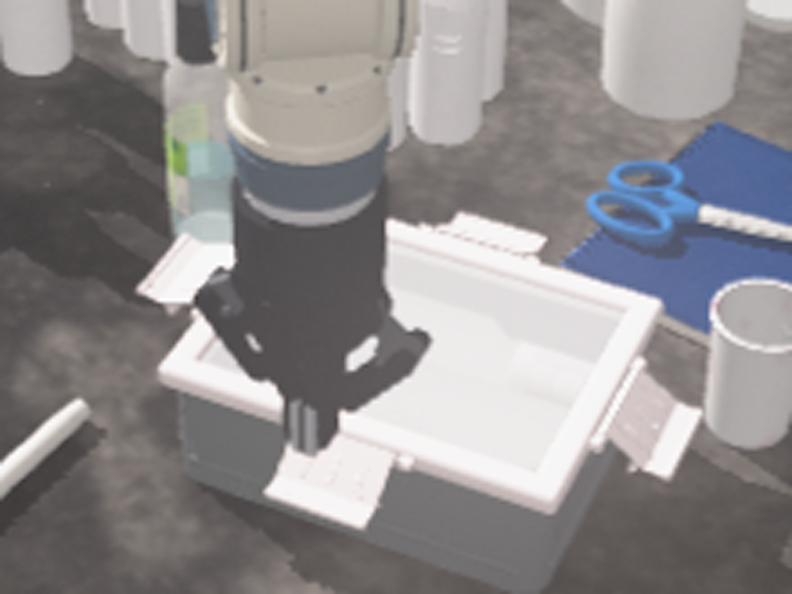

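The closed fingertips are above the front latch, at about (300,450) in the crop. The knuckles spread along the side of the box. For the end latches I'll roll 90° so they stay clear of the lid.

Run:
```python
from h import *
from rig import r
m=r.camera_model('side');f=240/np.tan(np.radians(m['fovy'])/2)
s=r.read_state()
for dz in(-11,0,11):
  for ahead in(0,17,30):
    p=q(s['ee_rot']).apply([ahead,0,dz])+s['eef_pos'];c=q(m['rotation']).inv().apply(p-m['xyz'])
    u=np.array([m['cx']-f*c[0]/c[2],m['cy']+f*c[1]/c[2]]);print(dz,ahead,(u-[220,150])*3.6)
```

```text
-11 0 [300.98198099 431.92200865]
-11 17 [301.24741991 454.9015357 ]
-11 30 [301.44669287 472.15295646]
0 0 [310.22987896 418.69968886]
0 17 [310.39762925 441.66005487]
0 30 [310.52358024 458.89925564]
11 0 [319.35156199 405.65782676]
11 17 [319.42424295 428.59743218]
11 30 [319.47882034 445.82317921]
```

Call:
play_rows(
  linear=[
    [3.5, 0, 0],
    [4.5, 0, 0],
    [5.2, 0, 0],
    [5.9, 0, 0],
    [6.6, 0, 0],
    [7.3, 0, 0],
    [8, 0, 0],
    [8.6, 0, 0],
    [8.6, 0, 0],
  ],
  roll=[0, 0, 0, 0, 0, 0, 0, 0, 0],
  gripper=[-1, -1, -1, -1, -1, -1, -1, -1, -1],
)

```text
time: 3.7
eef_pos: [431.4, -164.4, 53.7]
ee_rot: [0.691, -0.149, 0.691, 0.15]
wrist_force: [0.2, -0.3, -0.1]
width: -0.1
```

```bash
python3 st.py
```

```text
3.7 boxtcp [-138.1    1.1   53.7] F box 0.066558467613152 -0.3153918326708483 -0.06748337294498558
```

Call:
play_rows(
  linear=[
    [0, 0, 0.4],
    [0, 0, 0.8],
    [0, 0, 1.2],
    [0, 0, 1.5],
    [0, 0, 1.6],
    [0, 0, 1.6],
  ],
  roll=[0, 0, 0, 0, 0, 0],
  gripper=[-1, -1, -1, -1, -1, -1],
)

```text
time: 4.45
eef_pos: [446.7, -158.0, 54.4]
ee_rot: [0.691, -0.15, 0.691, 0.15]
wrist_force: [-0.4, -1.1, -0.5]
width: -0.2
```

```bash
python3 st.py s2 side 220 150 220 165 3.6
```

```text
4.45 boxtcp [-121.6    0.7   54.4] F box -0.7766328233847208 -0.8120061149192561 -0.493780649939253
```

View pics/s2.png

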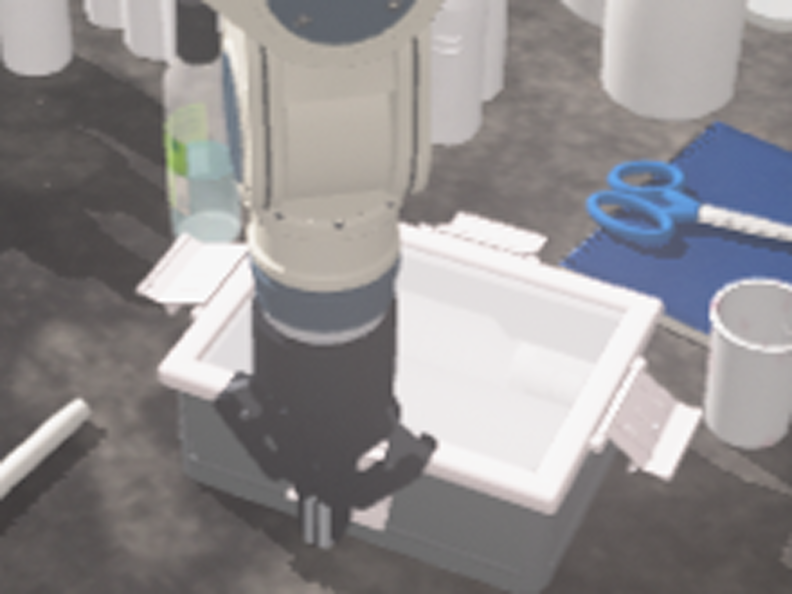

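The latch is now nearly flat behind the fingers and the box looks unmoved. I'll press in a little more until the stop is felt.

Call:
play_rows(
  linear=[
    [0, 0, 0.1],
    [0, 0, 0.2],
    [0, 0, 0.2],
  ],
  roll=[0, 0, 0],
  gripper=[-1, -1, -1],
)

```text
time: 4.88
eef_pos: [448.1, -157.2, 54.3]
ee_rot: [0.691, -0.15, 0.691, 0.15]
wrist_force: [-2.1, -0.6, -1.5]
width: 0.2
```

```bash
python3 st.py
```

```text
4.875 boxtcp [-119.9    0.8   54.3] F box -2.1837943229934487 0.3358086178148875 -1.5105729182019072
```

Call:
play_rows(
  linear=[
    [0, 0, 0.1],
    [0, 0, 0.1],
  ],
  roll=[0, 0],
  gripper=[-1, -1],
)

```text
time: 5.12
eef_pos: [449.1, -156.7, 54.3]
ee_rot: [0.691, -0.15, 0.691, 0.15]
wrist_force: [-0.7, -0.2, -0.7]
width: 0.0
```

```bash
python3 st.py
```

```text
5.125 boxtcp [-118.9    0.8   54.3] F box -0.7467819570733767 0.11622127476261727 -0.7411868174805148
```

Call:
play_rows(
  linear=[
    [0, 0, 0.1],
    [0, 0, 0.2],
    [0, 0, 0.2],
  ],
  roll=[0, 0, 0],
  gripper=[-1, -1, -1],
)

```text
time: 5.5
eef_pos: [449.7, -156.3, 54.1]
ee_rot: [0.69, -0.15, 0.692, 0.149]
wrist_force: [-7.1, -4.7, 1.1]
width: 0.0
```

```bash
python3 st.py
```

```text
5.5 boxtcp [-118.1    0.9   54.1] F box -8.43299483535982 -1.3762420949838423 1.069253993792952
```

The stop is felt at 8 N, so the front latch is shut. Next I'll back off, rise, and cross to the back latch.

Call:
play_rows(
  linear=[
    [0, 0, -1.5],
    [0, 0, -3.5],
    [-5, 0, -3.5],
    [-10, 0, -3.5],
    [-10, 0, 2],
    [-10, 0, 8],
    [-10, 0, 14],
    [-10, 0, 20],
    [-10, 0, 25.5],
    [-10, 0, 25.5],
    [-10, 0, 25.5],
  ],
  roll=[0, 0, 0, 0, 0, 0, 0, 0, 0, 0, 0],
  gripper=[-1, -1, -1, -1, -1, -1, -1, -1, -1, -1, -1],
)

```text
time: 6.88
eef_pos: [682.1, -51.2, 153.9]
ee_rot: [0.691, -0.149, 0.691, 0.15]
wrist_force: [0.0, 0.0, -0.4]
width: 0.2
```

```bash
python3 st.py s3 top 200 140 260 190 3
```

```text
6.875 boxtcp [136.9   0.3 153.9] F box 0.022130104294986446 0.017107942319758814 -0.43804338161452344
```

View pics/s3.png

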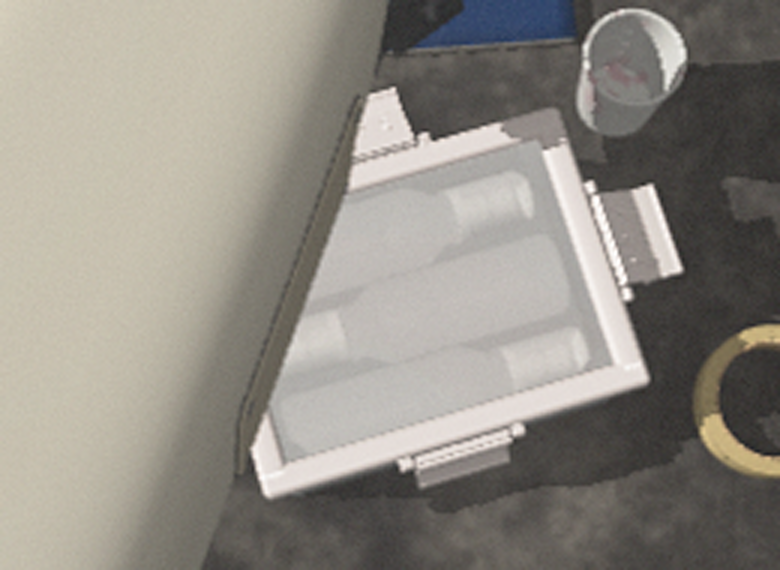

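The front latch lies flat and the box has not moved: the near-left corner is at the same pixel as before. Now the back latch.

Call:
play_rows(
  linear=[
    [3, 0, 0],
    [5, 0, 0.1],
    [6, 0, 0.1],
    [6.8, 0, 0.1],
    [7.6, 0, 0.1],
    [8.4, 0, 0.1],
    [9.2, 0, 0.1],
    [10, 0, 0.1],
    [10, 0, 0.1],
  ],
  roll=[0, 0, 0, 0, 0, 0, 0, 0, 0],
  gripper=[-1, -1, -1, -1, -1, -1, -1, -1, -1],
)

```text
time: 8.05
eef_pos: [683.7, -49.9, 53.2]
ee_rot: [0.691, -0.149, 0.691, 0.15]
wrist_force: [0.8, 1.0, -0.3]
width: -0.0
```

```bash
python3 st.py
```

```text
8.05 boxtcp [138.9   0.9  53.2] F box 1.094350358094604 0.5860181621173551 -0.3411173596664253
```

Call:
play_rows(
  linear=[
    [0, 0, -0.4],
    [0, 0, -0.8],
    [0, 0, -1.2],
    [0, 0, -1.5],
    [0, 0, -1.7],
    [0, 0, -1.7],
  ],
  roll=[0, 0, 0, 0, 0, 0],
  gripper=[-1, -1, -1, -1, -1, -1],
)

```text
time: 8.8
eef_pos: [669.2, -56.9, 54.5]
ee_rot: [0.692, -0.15, 0.69, 0.15]
wrist_force: [5.3, 1.8, -4.0]
width: -0.3
```

```bash
python3 st.py
```

```text
8.8 boxtcp [122.8   0.5  54.5] F box 5.527352394415109 -0.5749181947278498 -4.044104006971958
```

Call:
play_rows(
  linear=[
    [0, 0, -0.1],
    [0, 0, -0.1],
  ],
  roll=[0, 0],
  gripper=[-1, -1],
)

```text
time: 9.05
eef_pos: [668.6, -57.2, 54.5]
ee_rot: [0.692, -0.15, 0.69, 0.15]
wrist_force: [6.9, 3.5, -4.5]
width: 0.3
```

```bash
python3 st.py
```

```text
9.05 boxtcp [122.2   0.5  54.5] F box 7.679231503480715 0.3302349013001625 -4.466244456521298
```

The front and back stops sit symmetrically about x = +2 mm, each 120 mm out, so both latches are shut. Next I'll go over the lid's centre, rolling -90°.

Call:
play_rows(
  linear=[
    [0, 0, 1.5],
    [0, 0, 3.5],
    [-5, 0, 3.5],
    [-10, 0, 3.5],
    [-10, 0, -1],
    [-10, 0, -6],
    [-10, 0, -11],
    [-10, 0, -12.1],
    [-10, 0, -12.1],
    [-10, 0, -12.1],
    [-10, 0, -12.1],
    [-10, 0, -12.1],
  ],
  roll=[0, 0, 0, -10, -20, -30, -40, -50, -60, -70, -80, -90],
  gripper=[-1, -1, -1, -1, -1, -1, -1, -1, -1, -1, -1, -1],
)

```text
time: 10.55
eef_pos: [556.9, -107.7, 154.5]
ee_rot: [0.381, -0.595, 0.382, 0.596]
wrist_force: [0.0, -0.6, -0.2]
width: 0.1
```

```bash
python3 st.py
python3 - <<'E'
from h import *
from rig import r
M=q(r.read_state()['ee_rot']).as_matrix();print(M[:,1]@EX,M[:,2]@EY)
E
```

```text
10.55 boxtcp [ -0.4   0.7 154.5] F box -0.23021593429917658 -0.5797983044225673 -0.1528094454455071
-0.9999889324652991 0.9999890356790814
```

Call:
play_rows(
  linear=[
    [0, -0.2, 6],
    [0, -0.2, 12],
    [0, -0.2, 16.6],
    [2, -0.2, 16.6],
    [4, -0.2, 16.6],
    [5, -0.2, 16.6],
    [6, -0.2, 16.6],
    [6.9, -0.2, 16.6],
    [7.8, -0.2, 16.6],
    [8.7, -0.2, 16.6],
    [9.6, -0.2, 16.6],
    [10, -0.2, 16.6],
  ],
  roll=[0, 0, 0, 0, 0, 0, 0, 0, 0, 0, 0, 0],
  gripper=[-1, -1, -1, -1, -1, -1, -1, -1, -1, -1, -1, -1],
)

```text
time: 12.05
eef_pos: [490.1, 44.5, 53.4]
ee_rot: [0.383, -0.594, 0.383, 0.595]
wrist_force: [-0.4, 0.3, -0.2]
width: 0.1
```

```bash
python3 st.py
```

```text
12.05 boxtcp [  1.8 167.   53.4] F box -0.2656373204953304 0.4220267409322765 -0.21022095160260879
```

Now inward. The expected stop is at y ≈ 150.

Call:
play_rows(
  linear=[
    [0, 0, -0.4],
    [0, 0, -0.8],
    [0, 0, -1.2],
    [0, 0, -1.4],
    [0, 0, -1.5],
    [0, 0, -1.5],
  ],
  roll=[0, 0, 0, 0, 0, 0],
  gripper=[-1, -1, -1, -1, -1, -1],
)

```text
time: 12.8
eef_pos: [496.9, 30.7, 54.4]
ee_rot: [-0.383, 0.595, -0.383, -0.594]
wrist_force: [0.4, 1.8, -1.3]
width: 0.0
```

```bash
python3 st.py
```

```text
12.8 boxtcp [  2.3 151.6  54.4] F box 1.0463130882294136 1.4480165868306203 -1.2620046061668397
```

Call:
play_rows(
  linear=[
    [0, 0, -0.1],
    [0, 0, -0.2],
    [0, 0, -0.2],
  ],
  roll=[0, 0, 0],
  gripper=[-1, -1, -1],
)

```text
time: 13.18
eef_pos: [497.0, 30.1, 54.3]
ee_rot: [0.383, -0.594, 0.382, 0.595]
wrist_force: [-2.9, 8.6, 1.6]
width: 0.2
```

```bash
python3 st.py
```

```text
13.175 boxtcp [  2.2 151.   54.3] F box 0.9100720527710904 8.997617678877237 1.5585574218621094
```

The left stop is felt at 9 N, so that latch is shut. Now over to the right latch, shifted 8 mm away from the cup.

Call:
play_rows(
  linear=[
    [0, 0, 1.5],
    [0, 0, 3.5],
    [-5, 0, 3.5],
    [-10, 0, 3.5],
    [-10, 0.8, -2],
    [-10, 0.8, -8],
    [-10, 0.8, -14],
    [-10, 0.8, -20],
    [-10, 0.8, -26],
    [-10, 0.8, -31.5],
    [-10, 0.8, -31.5],
    [-10, 0.8, -31.5],
  ],
  roll=[0, 0, 0, 0, 0, 0, 0, 0, 0, 0, 0, 0],
  gripper=[-1, -1, -1, -1, -1, -1, -1, -1, -1, -1, -1, -1],
)

```text
time: 14.68
eef_pos: [620.4, -260.1, 153.9]
ee_rot: [0.383, -0.594, 0.383, 0.595]
wrist_force: [-0.3, -0.0, 0.7]
width: 0.2
```

```bash
python3 st.py s4 side 220 130 240 180 3.3
```

```text
14.675 boxtcp [  -5.8 -164.3  153.9] F box -0.279090138219894 0.11294362431562821 0.7310595196017597
```

View pics/s4.png

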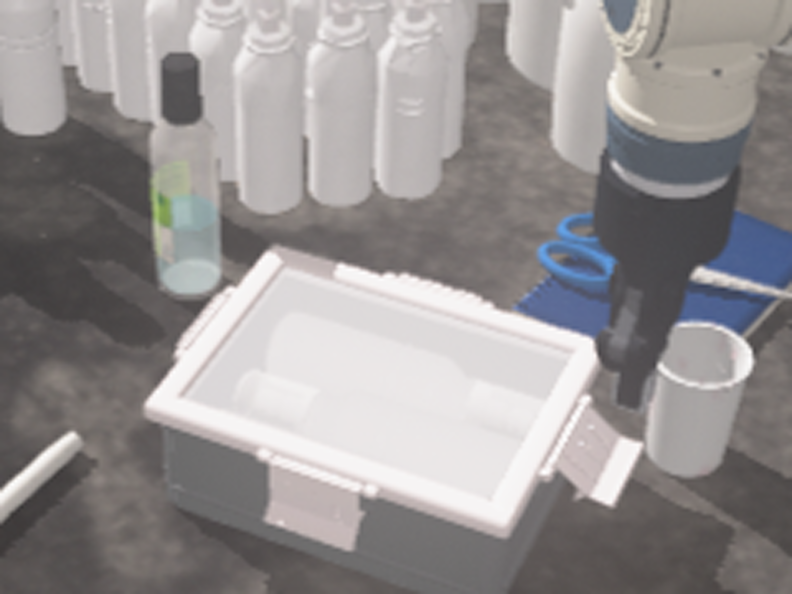

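The front, back and left latches are flat, and the bottle, cup and pen stand undisturbed. The fingers are above the right latch. I'll descend here.

Call:
play_rows(
  linear=[
    [3, 0, 0],
    [5, 0, 0],
    [6, 0, 0],
    [6.8, 0, 0],
    [7.6, 0, 0],
    [8.4, 0, 0],
    [9.2, 0, 0],
    [10, 0, 0],
    [10, 0, 0],
  ],
  roll=[0, 0, 0, 0, 0, 0, 0, 0, 0],
  gripper=[-1, -1, -1, -1, -1, -1, -1, -1, -1],
)

```text
time: 15.85
eef_pos: [620.2, -261.2, 53.3]
ee_rot: [0.383, -0.594, 0.383, 0.595]
wrist_force: [0.0, -0.8, -1.6]
width: -0.1
```

```bash
python3 st.py
```

```text
15.85 boxtcp [  -6.4 -165.2   53.3] F box -0.3026299894526732 -0.7177990942396402 -1.5881846462231615
```

Call:
play_rows(
  linear=[
    [0, 0, 0.4],
    [0, 0, 0.8],
    [0, 0, 1.2],
    [0, 0, 1.4],
    [0, 0, 1.5],
    [0, 0, 1.5],
  ],
  roll=[0, 0, 0, 0, 0, 0],
  gripper=[-1, -1, -1, -1, -1, -1],
)

```text
time: 16.6
eef_pos: [614.5, -247.7, 54.4]
ee_rot: [-0.383, 0.595, -0.383, -0.594]
wrist_force: [0.7, -3.5, -0.5]
width: -0.3
```

```bash
python3 st.py
```

```text
16.6 boxtcp [  -6.  -150.5   54.4] F box -0.7817632963188761 -3.5138117043108954 -0.4681417079550375
```

Call:
play_rows(
  linear=[
    [0, 0, 0.1],
    [0, 0, 0.2],
    [0, 0, 0.2],
  ],
  roll=[0, 0, 0],
  gripper=[-1, -1, -1],
)

```text
time: 16.98
eef_pos: [614.1, -246.9, 54.5]
ee_rot: [-0.383, 0.595, -0.383, -0.594]
wrist_force: [3.5, -7.0, -1.9]
width: -0.1
```

```bash
python3 st.py
```

```text
16.975 boxtcp [  -6.  -149.6   54.5] F box 0.27632758267304586 -7.811681638497091 -1.9107671790998961
```

The stop is felt at 8 N, and it mirrors the left one (±150.3 about y = +0.7). I'll retreat and check.

Call:
play_rows(
  linear=[
    [0, 0, -1.5],
    [0, 0, -3.5],
    [-5, 0, -3.5],
    [-10, 0, -3.5],
    [-15, 0, -5],
    [-15, 3, -10],
    [-15, 3, -10],
    [-15, 3, -10],
  ],
  roll=[0, 0, 0, 0, 0, 0, 0, 0],
  gripper=[-1, -1, -1, -1, -1, -1, -1, -1],
)

```text
time: 17.98
eef_pos: [627.2, -349.3, 203.6]
ee_rot: [0.383, -0.594, 0.383, 0.595]
wrist_force: [0.7, -0.2, 0.2]
width: -0.1
```

```bash
python3 st.py s5 top 180 140 320 190 2.5; python3 st.py s6 side 180 130 320 240 2.5; python3 -c "
import cv2,numpy as np
a=cv2.imread('pics/s5.png');b=cv2.imread('pics/s6.png')
cv2.imwrite('pics/s7.png',cv2.resize(np.vstack([a,b]),None,fx=.557,fy=.557,interpolation=cv2.INTER_AREA))"
```

```text
17.975 boxtcp [ -36.5 -248.3  203.6] F box 0.5857708324442595 -0.4386002712757889 0.22223006434100762
18.025 boxtcp [ -36.  -247.8  203.7] F box 0.16910415163582562 0.48377484201371485 0.7377405949261697
```

View pics/s7.png

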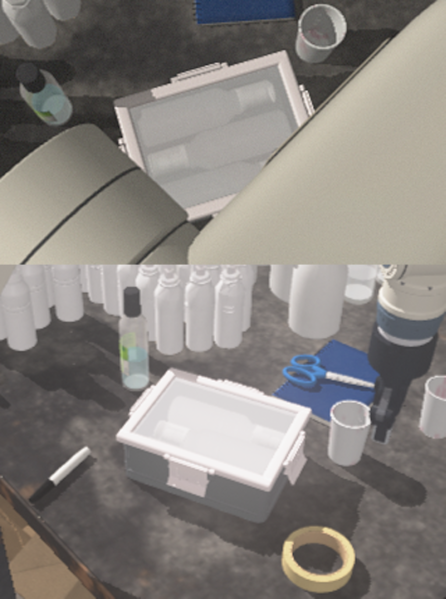

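All four latches look flat, and the box, bottle, cup, tape and pen are in place. The arm is clear of everything.

```bash
python3 -c "
from rig import r
print(r.finish_job())"
```

```text
the job is handed in; nothing more can be done
None
```

I shut the four latches in the order front, back, left, right, and handed the job in after about 18 s of the 72 s allowed. With the fingers closed, I pushed each latch down with the tips and then inward with the outside of the fingers. I stopped when the stop was felt, at about 8–9 N each time.

**Latches:** The stop positions were symmetric about the box, 120 mm out front and back and 150 mm out left and right. They fit the given shut lip positions to about 1 mm.

**Surroundings:** The last side picture shows all four latches flat. The box, bottle, cup, tape and pen show no visible movement, and the arm is clear of everything.

**Disagreements and limits:**
- The box centre I measured from the pictures was about 2 mm off in box x and 0.7 mm in box y compared with the contact positions.
- The corner heights triangulated 3–10 mm below the stated 92 mm, so I used the stated height.
- In the last top view the arm hid part of the box's near side and the tape, so the final check there rests on the side view alone.
- I did not measure the final latch angles directly.

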